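Clear the gateway and latch the offcut bay

TASK

Pick up the two stray stone offcuts lying on the bench outside the bay, the white drilled core and the dark block, and set each one down gently on the floor of the open-topped wooden offcut bay. Then swing the bay's gate fully shut with its latch bar lifted over the lip of the catch, and let the bar drop home in the catch so that the gate is latched. Do not disturb the other things on the bench or the two pieces already in the bay.

Things in the scene. Friction and masses are not known exactly. Their poses are not given: they have to be found in the camera images.
- bay: Open-topped wooden bay, fixed. Origin: on the bench, middle of the gateway, in the shut gate's mid-plane; x points into the bay, y along the gateway to the hinge post, z up. In mm: inside y -150 to 150, x 15 to 249, plywood floor 8 above the bench, walls 22 thick, tops at 90. Posts 45 square, tops at 94, at y -172 and +172, x -11 to 34.
- gate_hinge (a point): Foot of the gate's upright hinge axis on the bench, bay frame (0, 150, 0) mm. The gate is a board 22 mm thick, from 6 to 292 mm from this axis, bottom 8 and top 90 mm above the bench. It swings out of the bay, to the bay's -x.
- gate (a joint): Gate angle, rad: 0 fully shut against its stop (along the bay's -y from the hinge), growing to 1.3 as it opens outwards to the bay's -x (clockwise from above). It stays where it is left (about 0.12 N m of friction).
- latch_bar (a joint): Latch bar angle, rad: 0 level, positive with the tip raised; from -0.03 (on its rest pin, gate open) to 0.45 (upper stop). Free on its pivot, it falls by its own weight (0.24 kg; about 2.5 N lifts it at the knob). In the catch it rests at about 0. It must be above about 0.11 to pass over the lip of the catch.
- latch_knob (a point): Centre of the black lifting knob of the latch bar: a disc 28 mm in diameter, 22 mm thick, axis square to the gate's face (pinch its two flat faces), on a 10 mm stem on the bar's upper edge. With the bar level: 135 mm above the bench, 220 mm from the hinge axis along the gate, 22 mm out from the gate's mid-plane on its outer side, away from the bay.
- catch (a point): Middle of the catch floor, where the bar's lower edge rests: bay frame (-22, -170, 60) mm. A steel bracket on the latch post's outer face, open at the top; its upturned lip, 6 mm thick, 28 wide, stands 20 mm above the floor, inner face 9.5 mm out from this point. The latched gate has 5 mm of play. With the bar down, the lip stops the gate at about 0.06 rad.
- core_mid (a point): Centre (half-way up) of the white marble core: upright cylinder, 45 mm diameter, 60 mm high, about 0.26 kg. It stands on the bench either in the way of the gate or at the right among the tools.
- block_mid (a point): Centre (half-way up) of the dark grey stone block: 62 mm along its x, 44 mm along its y, 60 mm high, about 0.44 kg. It stands on the bench in the other one of those two places.
- remnant_a: Grey stone piece already in the bay, 80 mm along its x, 46 mm along its y, 60 mm high; origin at the centre of its underside. Leave it.
- remnant_b: White stone piece already in the bay, 56 x 56 mm and 60 mm high; origin at the centre of its underside. Leave it.
- mallet: Round wooden mason's mallet standing on its head: head 92 mm diameter and 97 high, handle up to 200 mm. Origin at the centre of its underside. Leave it.
- chisel: Steel stone chisel lying on the bench along its own x, 195 mm long (x -108 to 87 mm), 26 mm wide at most, 20 mm high. Origin on the bench. Leave it.
- wax_tin: Yellow wax tin, 68 mm diameter, 55 mm high. Origin at the centre of its underside. Leave it.
- pad: Round polishing pad lying flat, 100 mm diameter, 10 mm high. Origin at the centre of its underside. Leave it.
- spray: White spray bottle with a red cap, 64 mm diameter, 190 mm high. Origin at the centre of its underside. Leave it.
- latch_pivot (a point): Pivot of the latch bar on the gate's outer face: 130 mm from the hinge axis, 22 mm out from the gate's mid-plane, 72 mm above the bench. The bar is flat steel, 8 mm thick, 24 mm high; its tip is 205 mm beyond the pivot. The knob is 90 mm from the pivot towards the tip and 63 mm above it with the bar level.
Not all that is in view belongs to the job. What is shaped like the part that bears core_mid but orange or purple is not meant.

How it is judged:
By the outcome, as a careful person would: the job done as asked, in the order asked, and still so for the second after the job is handed in, with the robot touching nothing.
It also fails if it takes over 72 s, if anything falls off the work surface, if the arm or the gripper's body presses on something with over 40 N, if the wrist force passes 120 N, or if a joint passes its speed limit or range.

ROBOT

A 6-joint arm with a two-finger parallel gripper is mounted at the origin on the work surface. World frame = base frame: x ahead of the robot, y to its left, z up, the work surface at z = 0. Lengths are in m, angles in rad, forces in N, time in s.
With the tool pointing down it reaches from about 0.35 to 0.975 m from the base axis. Payload 4.9 kg.
Tool frame: the origin (TCP) lies on the front face of the gripper's body, between the roots of the fingers; the fingertips stand ctrl.finger_overhang ahead of it and the grasp point (between the pads) lies 54 mm ahead of it (ctrl.finger_overhang is the distance from the TCP to the fingertips, in m); z points along the fingers, y is the line along which they close (so a half turn about z gives the same grasp; the last joint's range is limited). The gripper opens to 85 mm and grips with 20 to 120 N. Pads are 22 mm wide; open, the fingers measure 114 mm over their backs; the gripper's body (76 mm by 85 mm) begins 54 mm behind the grasp point. The pads swing forward as they close: fully open they stand 13 mm farther back than shut.
Start: joints at [-0.119, 0.053, 1.613, -0, 1.476, -0.119], TCP at [0.625, 0, 0.304] pointing down, gripper open.
Joint ranges: [-3.01, 3.01], [-1.01, 2.22], [0.06, 2.58], [-1.02, 4.17], [0.09, 2.62], [-3.14, 3.14]. Speed limits (rad/s): [2.57, 2.57, 3.14, 3.14, 3.14, 3.14].

INTERFACE

Orientations are given as a rotation vector (axis times angle).
In Python, from station import ctrl, vision gives the robot as it stands. The module is installed in compiled form; this text tells all that it offers.
- The arm moves only by the tool drive_tool, never from a script. Its argument "rows" is a list of rows, each a list of 2 entries, a list of its own where there are three numbers: the shift along the tool's x, y, z in m, then the turn about the tool's z in rad. A call has 1 to 10 rows; each row shifts and turns the commanded pose from where the row before left it, along the tool's axes as they then stand; what a row does not reach is not made up. A row lasts 1/10 s, in which the tool goes at most 50 mm and 8.59 degrees, less where a joint would pass 70% of its speed; a pose out of reach is approached as far as the arm can. A call with a gripper value outside its range is refused whole. "jaw" is the closure, from 0 (fully open) to 1 (shut), set as the call begins (left out, the last holds). The fingers move at their own pace and stop on an object; "grip_force" is the grip in N (left out, the last holds). Time passes only in rows, so rows that do not move let the fingers close. It gives the time, the measured TCP pose, the force, the opening and the grip force at its end, in the units of the state.
- ctrl.get_obs(): the state, without advancing time (a new reading comes with each control period).
- vision.get_image(name): name is "scene" or "side" or "wrist"; returns a dict with "image" (420x560x3 uint8, blue, green, red), "vertical_fov" (degrees; the focal length in pixels is half the picture's height over the tangent of half this angle, whatever the lens; pixels are square), "cx", "cy" (the principal point, pixels), "dist_coeffs" ([k1, k2, p1, p2, k3] as OpenCV has them; the pictures are not rectified), "R" (3x3) and "t" (3): a world point X has camera coordinates R X + t. Camera axes: x right, y down, z forward; pixel columns grow to the right and rows downward; lengths in m; the calibration is good to about 2 mm. A picture is of the moment at which its call begins. There is no depth.
- ctrl.finish_job(): hands the job in; it is judged then, once.
The state is a dict: "t": time; "q": joint angles; "dq": joint speeds; "effort": joint torques, N m; "tool_pos": TCP position; "tool_rot": TCP orientation; "contact_force": force on the tool from outside, world axes, zero at the start; "wrist_torque": the same for the moment, N m; "opening": finger opening in m; "grip_force": force on a finger pad.
Only numpy, scipy, OpenCV 4.12 (cv2) and the standard library are available. Lean on these libraries where they do the work, as an engineer would, in place of code of your own. Each camera call takes 0.05 s, during which the arm holds its last target. There are 200 camera calls.

## Working session

There is one attempt and no reset: what is moved stays moved. The work goes in short steps, Python scripts to look and compute and a tool call to move; the robot and the scene stay as the last step left them, time stands still between calls to the robot, and variables do not carry over. Pictures are saved under pics/ and viewed, at most 10 in all, crops included, and the job is handed in when it is done.

Besides the shell and the picture viewer there is one more tool, called as name(argument=value, ...) on one line, values as JSON. drive_tool: Moves the arm, as the interface text tells. Its arguments: {"type":"object","properties":{"rows":{"type":"array","items":{"type":"array"}},"jaw":{"type":"number"},"grip_force":{"type":"number"}},"required":["rows"]}

```bash
mkdir -p pics
cat > h.py <<'E'
import numpy as np, cv2
from station import ctrl, vision
def cap(n):
    d=vision.get_image(n); h,w=d["image"].shape[:2]
    f=h/2/np.tan(np.radians(d["vertical_fov"])/2)
    d["K"]=np.array([[f,0,d["cx"]],[0,f,d["cy"]],[0,0,1]]); d["R"]=np.array(d["R"]); d["t"]=np.array(d["t"]); d["D"]=np.array(d["dist_coeffs"],float); return d
def ray(d,uv):
    p=cv2.undistortPoints(np.array(uv,float).reshape(-1,1,2),d["K"],d["D"]).reshape(-1,2)
    r=np.c_[p,np.ones(len(p))]@d["R"]; return -d["R"].T@d["t"],r
def onz(d,uv,z):
    c,r=ray(d,uv); return c+r*((z-c[2])/r[:,2])[:,None]
def proj(d,X):
    return cv2.projectPoints(np.array(X,float).reshape(-1,3),cv2.Rodrigues(d["R"])[0],d["t"],d["K"],d["D"])[0].reshape(-1,2)
E
python3 - <<'E'
from h import *
print(ctrl.get_obs(), ctrl.finger_overhang)
for n in ("scene","side","wrist"):
    d=cap(n); cv2.imwrite(f"pics/{n}0.png",d["image"]); print(n,-d["R"].T@d["t"],d["R"][2],d["vertical_fov"])
a=cv2.imread("pics/scene0.png")
cv2.imwrite("pics/a.png",cv2.resize(a,(784,588)))
E
```

```text
{'t': 0.0, 'q': array([-1.19018572e-01,  5.33464373e-02,  1.61434920e+00,  2.08026374e-05,
        1.47598823e+00, -1.19004450e-01]), 'dq': array([-0.00028897, -0.00043253,  0.0008182 , -0.00021787, -0.00273051,
       -0.00019788]), 'effort': array([ 2.70554956e-04, -3.93670499e+01, -3.70175600e+01, -1.62778279e-04,
        6.93513779e-03, -6.06393527e-06]), 'tool_pos': array([6.24507784e-01, 5.19848888e-05, 3.02636350e-01]), 'tool_rot': array([-2.22028750e+00, -2.22025172e+00,  2.00391296e-03]), 'contact_force': array([-0.56680273, -0.14286634, -0.08029194]), 'wrist_torque': array([-0.00820911,  0.07102832,  0.04130106]), 'grip_force': 0.0, 'opening': 0.0855176288822156} 0.0726
scene [ 1.32899581 -0.41904188  0.96249836] [-0.63519419  0.30515466 -0.7095132 ] 52.575112104009904
side [ 0.1369018  -0.60817863  0.94441598] [ 0.4002179   0.50994803 -0.76143197] 51.9315512788983
wrist [0.62552615 0.06809452 0.37328   ] [-0.00168968 -0.26522474 -0.96418514] 63.56145816321929
```

View pics/scene0.png

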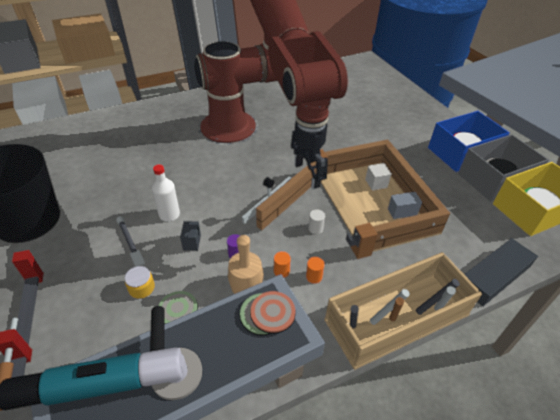

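View pics/side0.png

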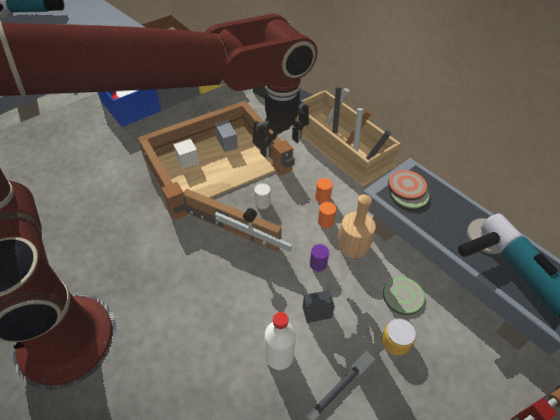

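The scene view shows the white core at (317,222) in front of the gate and the dark block at (190,236) among the tools. Things that could be mistaken for the core are the orange cylinders at (282,264) and (315,270), the purple one at (235,246), and white remnant_b at (378,177), which is square and inside the bay. I choose the white round piece outside the bay, at side (262,196). The block is at side (318,306), and the dark knob at (268,183) is not it.

```bash
cat > m.py <<'E'
from h import *
from scipy.optimize import least_squares
def blob(im,seed,r,kind):
    hsv=cv2.cvtColor(im,cv2.COLOR_BGR2HSV); x,y=seed
    if kind=="w": m=(hsv[...,2]>125)&(hsv[...,1]<45)
    else: m=(hsv[...,2]<80)&(hsv[...,1]<90)
    m=m.astype(np.uint8); k=np.zeros_like(m); k[y-r:y+r,x-r:x+r]=1; m*=k
    n,l,s,c=cv2.connectedComponentsWithStats(m,connectivity=4); i=l[y,x]
    return c[i],s[i],(l==i)
def tri(ds,uvs):
    A=np.zeros((3,3));b=np.zeros(3)
    for d,uv in zip(ds,uvs):
        c,r=ray(d,[uv]); r=r[0]/np.linalg.norm(r[0]); P=np.eye(3)-np.outer(r,r); A+=P;b+=P@c
    return np.linalg.solve(A,b)
E
python3 - <<'E'
from m import *
S,T=cap("scene"),cap("side")
np.set_printoptions(precision=4,suppress=True)
for nm,k,a,b in (("core","w",(317,222),(262,196)),("block","d",(190,240),(318,308))):
    ca,sa,ma=blob(S["image"],a,22,k); cb,sb,mb=blob(T["image"],b,24,k)
    print(nm,ca,sa,cb,sb,tri([S,T],[ca,cb]))
A=S["image"][135:265,235:455]; B=T["image"][95:260,130:310]
cv2.imwrite("pics/cropS.png",cv2.resize(A,None,fx=3.6,fy=3.6,interpolation=cv2.INTER_CUBIC))
cv2.imwrite("pics/cropT.png",cv2.resize(B,None,fx=3.6,fy=3.6,interpolation=cv2.INTER_CUBIC))
a=cv2.resize(S["image"][215:260,165:215],None,fx=8,fy=8,interpolation=cv2.INTER_CUBIC)
b=cv2.resize(T["image"][283:328,293:343],None,fx=8,fy=8,interpolation=cv2.INTER_CUBIC)
cv2.imwrite("pics/cropB.png",np.hstack([a,b]))
E
```

```text
core [279.3126 209.4384] [     0      0    560    420 234031] [263.917 195.435] [ 238  174   48   46 1301] [ 0.5694 -0.0274  0.1062]
block [189.4201 236.4661] [179 222  21  29 457] [317.3533 308.4946] [303 293  31  30 651] [ 0.5042 -0.2992  0.0228]
```

View pics/cropS.png

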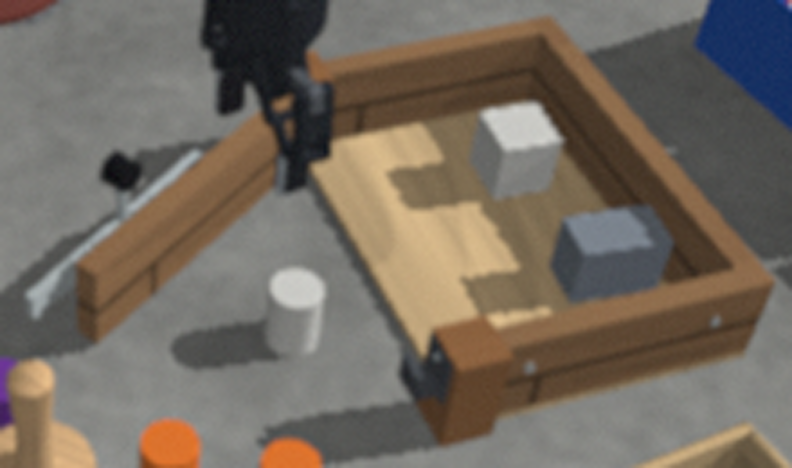

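View pics/cropT.png

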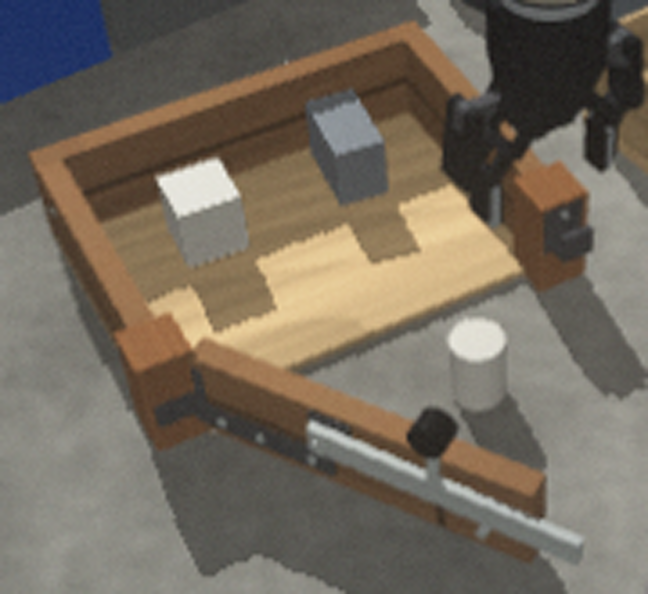

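View pics/cropB.png

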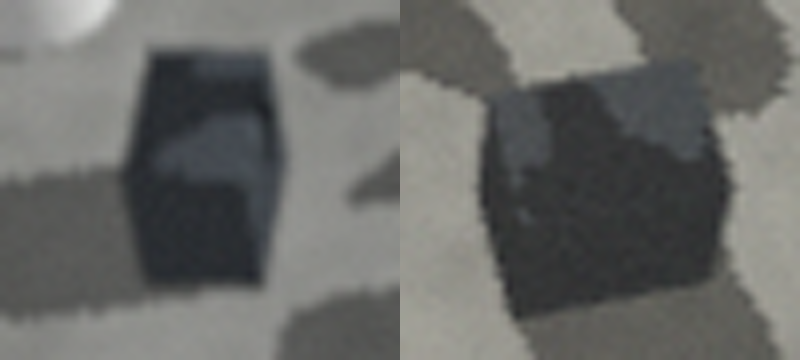

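Both crops confirm that the upright white cylinder outside the bay is the core and the knob is on the opened gate. In cropS the core top is at (297,289), the knob at (120,171), and the bay back corners at (548,17) and (770,283). In cropT the core top is at (478,340), the knob at (433,431), and the corners at (32,153) and (412,22).

Run:
```python
from m import *
np.set_printoptions(precision=4,suppress=True)
S,T=cap("scene"),cap("side")
s=lambda *p:np.array(p,float)/3.6+[235,135]
t=lambda *p:np.array(p,float)/3.6+[130,95]
bs=lambda *p:np.array(p,float)/8+[165,215]
bt=lambda *p:np.array(p,float)/8+[293,283]
print("core",onz(S,s((297,289)),.06),onz(T,t((478,340)),.06),tri([S,T],[s((297,289))[0],t((478,340))[0]]))
print("corners hingeback",onz(S,s((548,17)),.09),onz(T,t((32,153)),.09))
print("latchback",onz(S,s((770,283)),.09),onz(T,t((412,22)),.09))
print("latchpost S",onz(S,s((430,362),(440,328),(490,320),(512,348)),.094))
print("latchpost T",onz(T,t((515,180),(565,163),(588,190),(540,208)),.094))
print("hingepost T",onz(T,t((118,338),(175,317),(197,350),(140,370)),.094))
print("knob",tri([S,T],[s((120,171))[0],t((433,431))[0]]))
print("gate end T",onz(T,t((545,478),(538,492)),.09),"S",onz(S,s((78,265),(100,280)),.09))
print("blk top S",onz(S,bs((150,48),(270,48),(285,163),(125,172)),.06),"bot S",onz(S,bs((150,285),(265,285)),0))
print("blk top T",onz(T,bt((88,98),(295,62),(330,185),(83,190)),.06),"bot T",onz(T,bt((115,318),(312,278)),0))
print("remn white S top",onz(S,s((478,113),(540,103),(562,138),(497,152)),.068),"T",onz(T,t((157,177),(222,160),(243,203),(180,213)),.068))
print("remn grey S top",onz(S,s((567,213),(640,207),(668,245),(560,255)),.068),"T",onz(T,t((308,103),(355,92),(385,150),(333,163)),.068))
print("mallet top",tri([S,T],[[246,241],[364,201]]))
print("spray",tri([S,T],[[159,170],[281,320]]))
```

```text
core [[0.6118 0.0579 0.06  ]] [[0.6062 0.0562 0.06  ]] [0.6085 0.0599 0.0556]
corners hingeback [[0.4215 0.4301 0.09  ]] [[0.4175 0.4309 0.09  ]]
latchback [[0.7823 0.3857 0.09  ]] [[0.7754 0.3886 0.09  ]]
latchpost S [[0.7452 0.0946 0.094 ]
 [0.7193 0.1199 0.094 ]
 [0.728  0.1594 0.094 ]
 [0.7587 0.1585 0.094 ]]
latchpost T [[0.7174 0.1559 0.094 ]
 [0.7632 0.1479 0.094 ]
 [0.7576 0.1106 0.094 ]
 [0.7132 0.117  0.094 ]]
hingepost T [[0.3752 0.1938 0.094 ]
 [0.4197 0.1872 0.094 ]
 [0.4163 0.1477 0.094 ]
 [0.3731 0.1556 0.094 ]]
knob [ 0.4948 -0.0467  0.131 ]
gate end T [[ 0.5506 -0.099   0.09  ]
 [ 0.5393 -0.1057  0.09  ]] S [[ 0.5414 -0.1043  0.09  ]
 [ 0.5636 -0.0949  0.09  ]]
blk top S [[ 0.4747 -0.303   0.06  ]
 [ 0.4922 -0.2641  0.06  ]
 [ 0.5462 -0.2757  0.06  ]
 [ 0.5275 -0.3271  0.06  ]] bot S [[ 0.5294 -0.3275  0.    ]
 [ 0.5462 -0.2902 -0.    ]]
blk top T [[ 0.4868 -0.2666  0.06  ]
 [ 0.542  -0.294   0.06  ]
 [ 0.5236 -0.3293  0.06  ]
 [ 0.4671 -0.2881  0.06  ]] bot T [[ 0.4705 -0.304   0.    ]
 [ 0.5251 -0.3297  0.    ]]
remn white S top [[0.4927 0.309  0.068 ]
 [0.5039 0.3686 0.068 ]
 [0.5523 0.3582 0.068 ]
 [0.5444 0.2947 0.068 ]] T [[0.4958 0.3647 0.068 ]
 [0.5507 0.3504 0.068 ]
 [0.5373 0.2926 0.068 ]
 [0.4895 0.3135 0.068 ]]
remn grey S top [[0.6339 0.3049 0.068 ]
 [0.6532 0.3659 0.068 ]
 [0.6998 0.3585 0.068 ]
 [0.6729 0.2699 0.068 ]] T [[0.6502 0.3712 0.068 ]
 [0.6919 0.359  0.068 ]
 [0.6691 0.2772 0.068 ]
 [0.6243 0.2899 0.068 ]]
mallet top [ 0.7122 -0.2044  0.1796]
spray [ 0.371  -0.3267  0.1786]
```

Run:
```python
from h import *
np.set_printoptions(precision=3,suppress=True)
S,T=cap("scene"),cap("side")
print("T orange,orange,purple top",onz(T,[[324,184],[327,208],[320,250]],.06))
print("S",onz(S,[[282,257],[316,263],[235,240]],.06))
print("chisel",onz(T,[[313,413],[370,360]],.01), "tin",onz(T,[[400,330]],.055))
```

```text
T orange,orange,purple top [[ 0.756 -0.031  0.06 ]
 [ 0.704 -0.102  0.06 ]
 [ 0.599 -0.194  0.06 ]]
S [[ 0.707 -0.102  0.06 ]
 [ 0.762 -0.029  0.06 ]
 [ 0.601 -0.195  0.06 ]]
chisel [[ 0.348 -0.467  0.01 ]
 [ 0.52  -0.459  0.01 ]] tin [[ 0.602 -0.459  0.055]]
```

drive_tool(rows=[[[0, 0, 0], 0.112], [[0.028, -0.011, 0], 0], [[0.028, -0.011, 0], 0], [[0, 0, 0.04], 0], [[0, 0, 0.04], 0], [[0, 0, 0.03], 0], [[0, 0, 0], 0], [[0, 0, 0], 0]], jaw=0)

```text
t: 1.25
tool_pos: [0.6094, 0.0581, 0.1941]
tool_rot: [-2.342, -2.093, 0.001]
contact_force: [0.4, 0.6, 0.9]
opening: 0.0856
grip_force: 0.0
```

drive_tool(rows=[[[0, 0, 0.04], 0], [[0, 0, 0.03], 0], [[0, 0, 0.02], 0], [[0, 0, 0.01], 0], [[0, 0, 0], 0], [[0, 0, 0], 0]])

```text
t: 1.85
tool_pos: [0.611, 0.058, 0.0963]
tool_rot: [2.34, 2.092, 0.004]
contact_force: [0.1, -0.0, 0.7]
opening: 0.0854
grip_force: 0.0
```

drive_tool(rows=[[[0, 0, 0], 0], [[0, 0, 0], 0], [[0, 0, 0], 0], [[0, 0, 0], 0], [[0, 0, 0], 0], [[0, 0, 0], 0], [[0, 0, 0], 0], [[0, 0, 0], 0]], jaw=1, grip_force=40)

```text
t: 2.65
tool_pos: [0.6099, 0.0582, 0.0951]
tool_rot: [2.342, 2.093, 0.001]
contact_force: [-2.4, 1.2, 5.2]
opening: 0.0438
grip_force: 41.4
```

drive_tool(rows=[[[0, 0, -0.02], 0], [[0, 0, -0.04], 0], [[0, 0, -0.04], 0], [[0, 0, -0.02], 0], [[0.04, -0.028, 0], 0], [[0.04, -0.028, 0], 0], [[0.04, -0.028, 0], 0], [[0.04, -0.029, 0], 0], [[0, 0, 0], 0], [[0, 0, 0], 0]])

```text
t: 3.65
tool_pos: [0.5139, 0.2305, 0.2129]
tool_rot: [-2.339, -2.097, 0.002]
contact_force: [1.0, -0.8, -2.7]
opening: 0.044
grip_force: 42.1
```

drive_tool(rows=[[[0.002, 0, 0.03], 0], [[0, 0, 0.03], 0], [[0, 0, 0.025], 0], [[0, 0, 0.01], 0], [[0, 0, 0.005], 0], [[0, 0, 0.005], 0], [[0, 0, 0.003], 0], [[0, 0, 0], 0], [[0, 0, 0], 0]])

```text
t: 4.55
tool_pos: [0.5158, 0.2319, 0.1068]
tool_rot: [2.342, 2.093, 0.002]
contact_force: [0.2, -0.0, -3.7]
opening: 0.0439
grip_force: 42.2
```

drive_tool(rows=[[[0, 0, 0.001], 0], [[0, 0, 0.001], 0], [[0, 0, 0.001], 0], [[0, 0, 0], 0], [[0, 0, 0], 0]])

```text
t: 5.05
tool_pos: [0.5153, 0.2318, 0.1032]
tool_rot: [2.342, 2.094, 0.0]
contact_force: [-1.3, -0.9, -1.6]
opening: 0.0445
grip_force: 42.4
```

drive_tool(rows=[[[0, 0, 0.0005], 0], [[0, 0, 0], 0], [[0, 0, 0], 0], [[0, 0, 0], 0], [[0, 0, -0.01], 0], [[0, 0, -0.04], 0], [[0, 0, -0.05], 0], [[0, 0, -0.05], 0], [[0, 0, -0.04], 0], [[0, 0, 0], 0]], jaw=0)

```text
t: 6.05
tool_pos: [0.518, 0.2326, 0.3021]
tool_rot: [2.337, 2.089, 0.022]
contact_force: [0.1, 0.5, 0.4]
opening: 0.0857
grip_force: 0.0
```

drive_tool(rows=[[[-0.0479, 0.0047, 0], 0], [[-0.0479, 0.0047, 0], 0], [[-0.0479, 0.0047, 0], 0], [[-0.0479, 0.0047, 0], 0], [[-0.0479, 0.0047, 0], 0], [[-0.0479, 0.0047, 0], 0], [[-0.0479, 0.0047, 0], 0], [[-0.0479, 0.0047, 0], 0], [[-0.0479, 0.0047, 0], 0], [[-0.0479, 0.0047, 0], 0]])

```text
t: 7.05
tool_pos: [0.5078, -0.2514, 0.2924]
tool_rot: [2.343, 2.093, 0.0]
contact_force: [0.7, 0.4, 0.1]
opening: 0.0854
grip_force: 0.0
```

drive_tool(rows=[[[-0.0475, 0.0047, 0], 0], [[0, 0, 0], -0.138], [[0, 0, 0], -0.138], [[0, 0, 0], -0.138], [[0, 0, 0], -0.138], [[0, 0, 0], -0.138], [[0, 0, 0], -0.138], [[0, 0, 0], -0.138], [[0, 0, 0], -0.138], [[0, 0, 0], -0.138]])

```text
t: 8.05
tool_pos: [0.5075, -0.2971, 0.2922]
tool_rot: [-0.678, -3.067, -0.0]
contact_force: [0.0, 0.8, -0.1]
opening: 0.0853
grip_force: 0.0
```

drive_tool(rows=[[[0, 0, 0.04], 0], [[0, 0, 0.04], 0], [[0, 0, 0.03], 0], [[0, 0, 0], 0], [[0, 0, 0], 0]])

```text
t: 8.55
tool_pos: [0.5076, -0.2972, 0.1825]
tool_rot: [-0.687, -3.065, -0.001]
contact_force: [0.9, -0.8, 0.9]
opening: 0.0853
grip_force: 0.0
```

Run:
```python
from h import *
from scipy.spatial.transform import Rotation as R
o=ctrl.get_obs(); print(o["tool_pos"],R.from_rotvec(o["tool_rot"]).as_matrix().round(3),o["q"])
a=cap("wrist")["image"]; b=cap("side")["image"]
cv2.imwrite("pics/c1.png",np.hstack([cv2.resize(a,(400,300)),cv2.resize(b[90:390,150:400],(360,432))[:300]]) if 0 else np.hstack([cv2.resize(a,(400,300)),b[60:360,80:480]]))
```

```text
[ 0.50761685 -0.29717112  0.1825329 ] [[-0.904  0.427 -0.001]
 [ 0.427  0.904  0.   ]
 [ 0.001  0.    -1.   ]] [-6.56112190e-01  7.13397761e-02  1.80346337e+00 -1.23169802e-05
  1.26762136e+00 -1.78609694e+00]
```

View pics/c1.png

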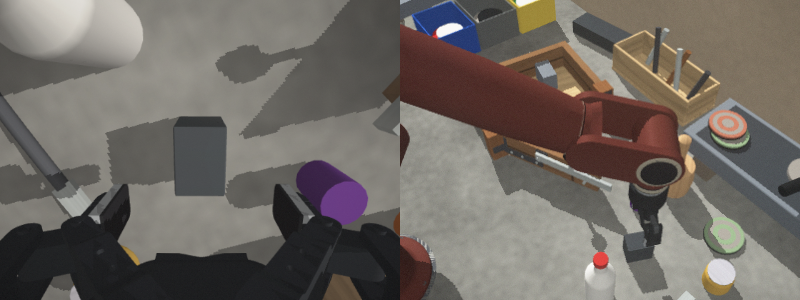

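The wrist view shows the block squared up and centred at (200,156) between the fingers. The purple piece at (335,190) is clear of them.

drive_tool(rows=[[[0, 0, 0.04], 0], [[0, 0, 0.03], 0], [[0, 0, 0.01], 0], [[0, 0, 0.008], 0], [[0, 0, 0], 0], [[0, 0, 0], 0]])

```text
t: 9.25
tool_pos: [0.5088, -0.2981, 0.0964]
tool_rot: [0.686, 3.063, -0.002]
contact_force: [-0.3, -0.3, -0.9]
opening: 0.0852
grip_force: 0.0
```

drive_tool(rows=[[[0, 0, 0], 0], [[0, 0, 0], 0], [[0, 0, 0], 0], [[0, 0, 0], 0], [[0, 0, 0], 0], [[0, 0, 0], 0], [[0, 0, 0], 0], [[0, 0, 0], 0]], jaw=1, grip_force=50)

```text
t: 10.05
tool_pos: [0.5082, -0.2977, 0.0954]
tool_rot: [0.687, 3.064, -0.001]
contact_force: [-0.5, 0.7, 5.3]
opening: 0.0436
grip_force: 52.7
```

drive_tool(rows=[[[0, 0, -0.02], 0], [[0, 0, -0.04], 0], [[0, 0, -0.04], 0], [[0, 0, -0.04], 0], [[0, 0, -0.04], 0], [[0, 0, -0.02], 0], [[0, 0, 0], 0], [[0, 0, 0], 0]])

```text
t: 10.85
tool_pos: [0.5071, -0.2967, 0.2921]
tool_rot: [-0.686, -3.063, -0.002]
contact_force: [0.2, -0.1, -4.7]
opening: 0.0439
grip_force: 52.1
```

drive_tool(rows=[[[0, 0, 0], 0.138], [[0, 0, 0], 0.138], [[0, 0, 0], 0.138], [[0, 0, 0], 0.138], [[0, 0, 0], 0.138], [[0, 0, 0], 0.138], [[0, 0, 0], 0.138], [[0, 0, 0], 0.138], [[0, 0, 0], 0.138], [[0, 0, 0], 0]])

```text
t: 11.85
tool_pos: [0.5066, -0.2964, 0.2902]
tool_rot: [-2.337, -2.09, 0.002]
contact_force: [0.9, 0.6, -4.6]
opening: 0.0434
grip_force: 52.0
```

drive_tool(rows=[[[0.0479, 0.0063, 0], 0], [[0.0479, 0.0063, 0], 0], [[0.0479, 0.0063, 0], 0], [[0.0479, 0.0063, 0], 0], [[0.0479, 0.0063, 0], 0], [[0.0479, 0.0063, 0], 0], [[0.0479, 0.0063, 0], 0], [[0.0479, 0.0063, 0], 0], [[0.0479, 0.0063, 0], 0], [[0.0479, 0.0063, 0], 0]])

```text
t: 12.85
tool_pos: [0.6232, 0.1736, 0.2916]
tool_rot: [-2.337, -2.096, 0.005]
contact_force: [0.4, -0.9, -4.4]
opening: 0.0434
grip_force: 52.0
```

drive_tool(rows=[[[0.0476, 0.0059, 0], 0], [[0, 0, 0], 0], [[0, 0, 0.04], 0], [[0, 0, 0.04], 0], [[0, 0, 0.04], 0], [[0, 0, 0.03], 0], [[0, 0, 0.02], 0], [[0, 0, 0.01], 0], [[0, 0, 0], 0], [[0, 0, 0], 0]])

```text
t: 13.85
tool_pos: [0.6354, 0.2182, 0.1149]
tool_rot: [2.341, 2.094, 0.001]
contact_force: [0.7, 0.3, -3.2]
opening: 0.0434
grip_force: 52.4
```

drive_tool(rows=[[[0, 0, 0.004], 0], [[0, 0, 0.002], 0], [[0, 0, 0.001], 0], [[0, 0, 0.001], 0], [[0, 0, 0], 0], [[0, 0, 0], 0]])

```text
t: 14.45
tool_pos: [0.6351, 0.2184, 0.1065]
tool_rot: [2.342, 2.094, 0.0]
contact_force: [-0.7, -0.3, -4.4]
opening: 0.0436
grip_force: 52.4
```

drive_tool(rows=[[[0, 0, 0.001], 0], [[0, 0, 0.001], 0], [[0, 0, 0.001], 0], [[0, 0, 0], 0], [[0, 0, 0], 0]])

```text
t: 14.95
tool_pos: [0.6351, 0.2183, 0.1034]
tool_rot: [2.342, 2.094, 0.0]
contact_force: [-0.1, -0.6, -4.0]
opening: 0.0432
grip_force: 52.5
```

drive_tool(rows=[[[0, 0, 0.0007], 0], [[0, 0, 0.0003], 0], [[0, 0, 0], 0], [[0, 0, 0], 0]])

```text
t: 15.35
tool_pos: [0.6352, 0.2184, 0.1034]
tool_rot: [2.342, 2.094, 0.0]
contact_force: [-4.7, -0.8, 6.4]
opening: 0.0432
grip_force: 53.3
```

drive_tool(rows=[[[0, 0, 0], 0], [[0, 0, 0], 0], [[0, 0, 0], 0], [[0, 0, 0], 0], [[0, 0, -0.01], 0], [[0, 0, -0.04], 0], [[0, 0, -0.05], 0], [[0, 0, -0.05], 0], [[0, 0, -0.04], 0], [[0, 0, 0], 0]], jaw=0)

```text
t: 16.35
tool_pos: [0.6379, 0.2191, 0.3032]
tool_rot: [2.336, 2.088, 0.022]
contact_force: [-0.4, 0.0, 0.6]
opening: 0.0857
grip_force: 0.0
```

drive_tool(rows=[[[-0.0399, -0.0157, 0], 0], [[-0.0399, -0.0157, 0], 0], [[-0.0399, -0.0157, 0], 0], [[-0.0399, -0.0157, 0], 0], [[-0.0399, -0.0157, 0], 0], [[-0.0399, -0.0157, 0], 0], [[-0.0399, -0.0157, 0], 0]])

```text
t: 17.05
tool_pos: [0.4934, -0.0481, 0.2923]
tool_rot: [2.342, 2.094, 0.0]
contact_force: [0.7, -0.3, -0.2]
opening: 0.0856
grip_force: 0.0
```

drive_tool(rows=[[[0, 0, 0], -0.1445], [[0, 0, 0], -0.1445], [[0, 0, 0], -0.1445], [[0, 0, 0], -0.1445], [[0, 0, 0], 0], [[0, 0, 0], 0]])

```text
t: 17.65
tool_pos: [0.4945, -0.0469, 0.2923]
tool_rot: [-1.652, -2.672, 0.0]
contact_force: [0.0, 0.5, 0.2]
opening: 0.0853
grip_force: 0.0
```

Run:
```python
from h import *
np.set_printoptions(precision=4,suppress=True)
o=ctrl.get_obs(); print(o["t"],o["tool_pos"],o["q"])
W,S=cap("wrist"),cap("scene"); a,b=W["image"],S["image"]
cv2.imwrite("pics/w2.png",a); cv2.imwrite("pics/s2.png",b)
cv2.imwrite("pics/c2.png",np.hstack([cv2.resize(a,(440,330)),cv2.resize(b[130:265,300:447],(359,330))]))
print(proj(W,[[.4948,-.0467,.131]]))
```

```text
17.65 [ 0.4945 -0.0469  0.2923] [-0.2445 -0.2545  1.9175 -0.      1.4787 -0.7075]
[[280.4731 210.3551]]
```

View pics/c2.png

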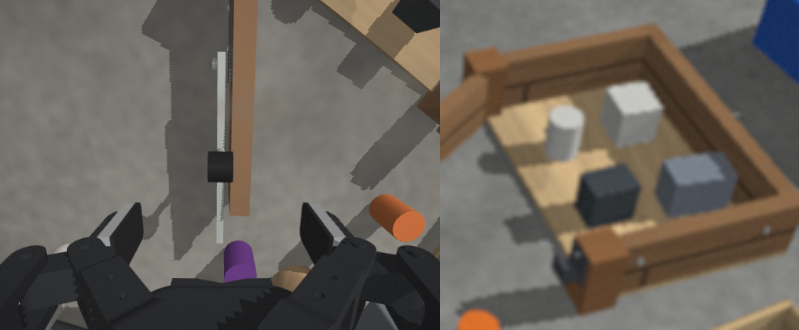

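The wrist view shows the knob at (220,166), as predicted, with the gate square to the jaws. The scene crop shows the core and block both standing on the bay floor, with the remnants untouched.

drive_tool(rows=[[[0, 0, 0.04], 0], [[0, 0, 0.03], 0], [[0, 0, 0.02], 0], [[0, 0, 0.014], 0], [[0, 0, 0], 0], [[0, 0, 0], 0]])

```text
t: 18.35
tool_pos: [0.495, -0.047, 0.1891]
tool_rot: [1.649, 2.673, 0.0]
contact_force: [0.1, -0.2, 0.2]
opening: 0.0855
grip_force: 0.0
```

drive_tool(rows=[[[0, 0, 0], 0], [[0, 0, 0], 0], [[0, 0, 0], 0], [[0, 0, 0], 0], [[0, 0, 0], 0], [[0, 0, 0], 0], [[0, 0, 0], 0], [[0, 0, 0], 0], [[0, 0, 0], 0], [[0, 0, 0], 0]], jaw=1, grip_force=25)

```text
t: 19.35
tool_pos: [0.4949, -0.047, 0.1889]
tool_rot: [1.648, 2.674, 0.0]
contact_force: [1.2, 0.1, 4.9]
opening: 0.0217
grip_force: 30.3
```

drive_tool(rows=[[[0.0037, 0, -0.0054], 0], [[0.0041, 0, -0.0052], 0], [[0.0044, 0, -0.0049], 0], [[0.0047, 0, -0.0046], 0], [[0.005, 0, -0.0043], 0], [[0, 0, 0], 0], [[0, 0, 0], 0]])

```text
t: 20.05
tool_pos: [0.4843, -0.0267, 0.2125]
tool_rot: [-1.647, -2.673, -0.001]
contact_force: [1.2, 0.1, -3.3]
opening: 0.0214
grip_force: 29.1
```

drive_tool(rows=[[[-0.001, 0.0119, 0], -0.06], [[-0.001, 0.0119, 0], -0.06], [[-0.001, 0.0119, 0], -0.06], [[-0.001, 0.0119, 0], -0.06], [[-0.001, 0.0119, 0], -0.06], [[-0.001, 0.0119, 0], -0.06], [[-0.001, 0.0119, 0], -0.06], [[-0.001, 0.0119, 0], -0.06], [[0, 0, 0], 0], [[0, 0, 0], 0]])

```text
t: 21.05
tool_pos: [0.5632, 0.0256, 0.2126]
tool_rot: [-0.966, -2.988, -0.0]
contact_force: [1.0, 0.6, -2.5]
opening: 0.0216
grip_force: 29.0
```

drive_tool(rows=[[[-0.001, 0.0119, 0], -0.06], [[-0.001, 0.0119, 0], -0.06], [[-0.001, 0.0119, 0], -0.06], [[-0.001, 0.0119, 0], -0.06], [[-0.001, 0.0119, 0], -0.06], [[-0.001, 0.0119, 0], -0.06], [[0, 0, 0], 0], [[0, 0, 0], 0]])

```text
t: 21.85
tool_pos: [0.6009, 0.0857, 0.2128]
tool_rot: [0.417, 3.114, 0.0]
contact_force: [1.4, 1.6, -2.8]
opening: 0.0216
grip_force: 29.2
```

Run:
```python
from h import *
S,T=cap("scene"),cap("side"); a,b=S["image"],T["image"]
cv2.imwrite("pics/c3.png",np.hstack([cv2.resize(a[150:270,280:400],(400,400),interpolation=cv2.INTER_CUBIC),cv2.resize(b[110:230,180:300],(400,400),interpolation=cv2.INTER_CUBIC)]))
```

```text
(no output)
```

View pics/c3.png

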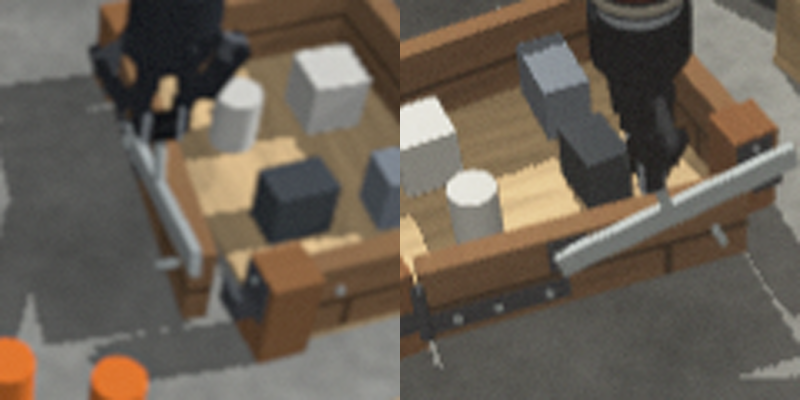

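The gate is about 0.15 rad open and the bar is raised well above the catch, with its tip at (785,155) in the side crop. I'll keep closing slowly.

drive_tool(rows=[[[-0.0006, 0.008, 0], -0.04], [[-0.0006, 0.008, 0], -0.04], [[-0.0006, 0.006, 0], -0.03], [[0, 0, 0], 0], [[0, 0, 0], 0]])

```text
t: 22.45
tool_pos: [0.6081, 0.1072, 0.213]
tool_rot: [0.242, 3.132, -0.0]
contact_force: [1.7, 0.9, -1.9]
opening: 0.0215
grip_force: 28.9
```

drive_tool(rows=[[[-0.0002, 0.004, 0], -0.02], [[-0.0001, 0.003, 0], -0.015], [[0, 0, 0], 0], [[0, 0, 0], 0]])

```text
t: 22.85
tool_pos: [0.6095, 0.1139, 0.2132]
tool_rot: [0.188, 3.135, 0.0]
contact_force: [4.7, -0.1, -2.0]
opening: 0.0217
grip_force: 28.9
```

drive_tool(rows=[[[0, 0.002, 0], 0], [[0, 0, 0], 0], [[0, 0, 0], 0]])

```text
t: 23.15
tool_pos: [0.6098, 0.1156, 0.2133]
tool_rot: [0.187, 3.135, -0.001]
contact_force: [4.4, -2.3, 0.1]
opening: 0.0213
grip_force: 28.7
```

drive_tool(rows=[[[0, 0.002, 0], 0], [[0, 0, 0], 0], [[0, 0, 0], 0]])

```text
t: 23.45
tool_pos: [0.6099, 0.116, 0.2132]
tool_rot: [0.188, 3.135, -0.006]
contact_force: [3.0, -8.1, 0.3]
opening: 0.0216
grip_force: 28.8
```

The gate is on its stop: pushing force rises with no further motion. Now I'll lower the bar.

drive_tool(rows=[[[-0.005, 0, 0.0043], 0], [[-0.0047, 0, 0.0046], 0], [[-0.0044, 0, 0.0049], 0], [[-0.0041, 0, 0.0052], 0], [[0, 0, 0], 0], [[0, 0, 0], 0]])

```text
t: 24.05
tool_pos: [0.6281, 0.1138, 0.1945]
tool_rot: [0.189, 3.136, -0.006]
contact_force: [3.8, -7.6, 1.7]
opening: 0.0217
grip_force: 29.1
```

Run:
```python
from h import *
S,T=cap("scene"),cap("side"); a,b=S["image"],T["image"]
cv2.imwrite("pics/c4.png",np.hstack([cv2.resize(a[150:270,280:400],(400,400),interpolation=cv2.INTER_CUBIC),cv2.resize(b[110:230,180:300],(400,400),interpolation=cv2.INTER_CUBIC)]))
```

```text
(no output)
```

View pics/c4.png

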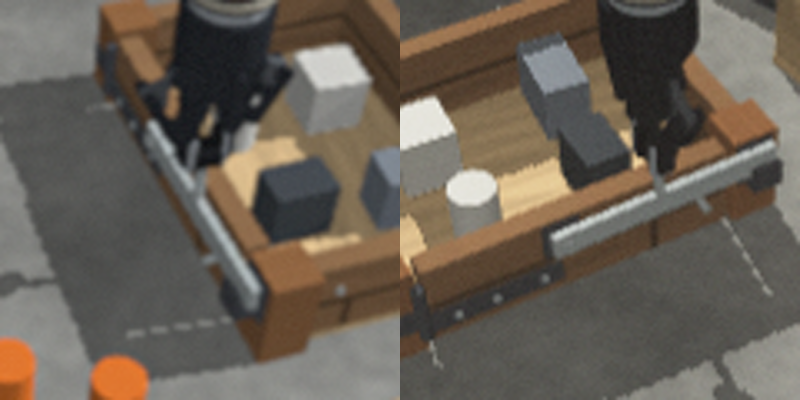

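The gate is shut and the bar tip sits between the post and the lip, at (255,295) in the scene crop and (770,150) in the side crop. It is slightly raised by the grip, so I'll ease down, release and retreat.

drive_tool(rows=[[[-0.0014, 0, 0.002], 0], [[0, 0, 0], 0], [[0, 0, 0], 0]])

```text
t: 24.45
tool_pos: [0.6293, 0.1136, 0.1929]
tool_rot: [-0.189, -3.136, 0.006]
contact_force: [2.6, -7.9, 3.8]
opening: 0.0214
grip_force: 29.3
```

drive_tool(rows=[[[0, 0, 0], 0], [[0, 0, 0], 0], [[0, 0, 0], 0], [[0, 0, 0], 0], [[0, 0, 0], 0], [[0, 0, 0], 0], [[0, 0, -0.01], 0], [[0, 0, -0.04], 0], [[0, 0, -0.04], 0], [[0, 0, -0.04], 0]], jaw=0)

```text
t: 25.45
tool_pos: [0.6289, 0.1154, 0.3239]
tool_rot: [0.188, 3.136, 0.0]
contact_force: [0.8, 0.9, 0.2]
opening: 0.0854
grip_force: 0.0
```

drive_tool(rows=[[[0, 0, -0.04], 0], [[0, 0.04, 0], 0], [[0, 0.04, 0], 0], [[0, 0.04, 0], 0], [[0, 0.04, 0], 0], [[0, 0.04, 0], 0], [[0, 0, 0], 0], [[0, 0, 0], 0], [[0, 0, 0], 0], [[0, 0, 0], 0]])

```text
t: 26.45
tool_pos: [0.6531, 0.3128, 0.3623]
tool_rot: [0.19, 3.135, -0.0]
contact_force: [1.0, -0.3, -0.1]
opening: 0.0854
grip_force: 0.0
```

Run:
```python
from m import *
S,T=cap("scene"),cap("side"); a,b=S["image"],T["image"]
cv2.imwrite("pics/s5.png",a);cv2.imwrite("pics/t5.png",b)
cv2.imwrite("pics/c5.png",np.hstack([cv2.resize(a[150:270,280:400],(400,400),interpolation=cv2.INTER_CUBIC),cv2.resize(b[110:230,180:300],(400,400),interpolation=cv2.INTER_CUBIC)]))
```

View pics/c5.png

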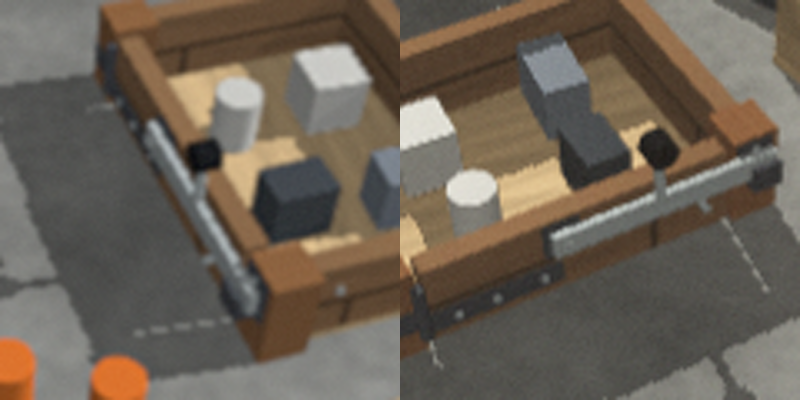

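Run:
```python
from m import *
S,T=cap("scene"),cap("side")
us=[]
for d,s in ((S,(341,196)),(T,(258,154))):
    m=(d["image"].max(2)<60).astype(np.uint8); k=np.zeros_like(m); k[s[1]-7:s[1]+8,s[0]-7:s[0]+8]=1
    n,l,st,c=cv2.connectedComponentsWithStats(m*k); i=l[s[1],s[0]]; us.append(c[i]); print(c[i],st[i])
X=tri([S,T],us); r=X[:2]-[.5657,.1406]
print(X,"bay x",r@[.1115,.9938],"along u",r@[.9938,-.1115], ctrl.get_obs()["t"])
```

```text
[340.43373494 196.39759036] [335 192  11  10  83]
[257.15957447 154.39361702] [252 149  12  12  94]
[0.6318599  0.11425646 0.13354828] bay x -0.018803385245937637 along u 0.06868701769295278 26.65
```

The knob is at its latched position: 134 mm high, 19 mm outside the gate plane and 69 mm along the gateway.

```bash
python3 -c "
from station import ctrl
print(ctrl.finish_job())"
```

```text
the job is handed in; nothing more can be done
None
```

The white core and the dark block are both standing on the bay floor, the gate is fully shut with its bar down in the catch, and I handed the job in at about 27 s; the hand-in returned no verdict.

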